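# Tighten the press's retaining ring and drive the nuts into the rails

## Robot

A 6-joint arm with a two-finger parallel gripper is mounted at the origin on a cart in front of the work surface, level with it; the furniture and walls round the work are solid. World frame = base frame: x ahead of the robot, y to its left, z up, the work surface at z = 0. Lengths are in m, angles in rad, forces in N, time in s.
With the tool pointing down it reaches from about 0.325 to 0.925 m from the base axis. Payload 3.1 kg.
Tool frame: the origin (TCP) lies midway between the tips of the shut fingers; the grasp point (between the pads) lies 19 mm behind it (bot.grasp_offset is the distance from the TCP to the grasp point, in m); z points along the fingers, y is the line along which they close (so a half turn about z gives the same grasp; the last joint's range is limited). The gripper opens to 85 mm and grips with 20 to 120 N. Pads are 22 mm wide; open, the fingers measure 114 mm over their backs; the gripper's body (76 mm by 85 mm) begins 54 mm behind the grasp point. The pads swing forward as they close: fully open they stand 13 mm farther back than shut.
Start: joints at [1.127, 0.217, 1.613, -0, 1.311, -0.112], TCP at [0.204, 0.591, 0.194] pointing down, gripper open.
Joint ranges: [-2.75, 2.75], [-0.78, 2.1], [0.31, 2.55], [-1.13, 4.27], [0.13, 2.63], [-2.58, 2.58]. Speed limits (rad/s): [2.79, 2.79, 3.14, 3.14, 3.14, 3.14].

## Interface

Orientations are given as a 3x3 rotation matrix whose columns are the frame's x, y, z axes.
In Python, from plant import bot gives the robot as it stands. Calls block until the motion is done:
- bot.move_pose(position, orientation): joint-space move of the TCP to a pose.
- bot.move_straight(position, orientation=None, rate=0.15, f_stop=None): straight line of the TCP; orientation=None keeps the orientation; rate is the mean speed in m/s. With f_stop (N) it stops when the force on the tool has changed by that much, and returns True; else False.
- bot.movej(angles): joint-space move.
- bot.grip(opening, grasp_force=None): finger opening in m; grasp_force is the grip in N (None keeps the last); returns when the fingers have stopped.
- bot.pause(seconds).
- bot.inverse_kinematics(position, orientation): joint angles nearest the present ones, or None.
- bot.sense(): the state.
- bot.snapshot(name): name is "scene" or "top" or "wrist"; returns the picture (420x560x3 uint8, red, green, blue); there is no depth.
- bot.camera_info(name): a dict with "K" (3x3 intrinsics, pixels), "rvec" (rotation vector, rad) and "tvec" (3), from world to camera coordinates, as OpenCV has them; the wrist camera has in their place "tool_from_camera" (4x4, takes a point from camera to tool coordinates, whose origin is the TCP and whose axes are the flange's). Camera axes: x right, y down, z forward; pixel columns grow to the right and rows downward; lengths in m; the calibration is good to about 2 mm. A picture is of the moment at which its call begins: read the wrist's pose just before it. camera_info takes no time and is no camera call.
A pose or a line that the arm cannot do raises bot.MotionError and nothing moves.
- bot.finish_job(): hands the job in; it is judged then, once.
The state is a dict: "clock": time; "qpos": joint angles; "qd": joint speeds; "joint_torque": joint torques, N m; "tool_pos": TCP position; "eef_rot": TCP orientation; "wrist_force": force on the tool from outside, world axes, zero at the start; "torque": the same for the moment, N m; "finger_gap": finger opening in m; "gripper_force": force on a finger pad.
Only numpy, scipy, OpenCV 4.12 (cv2) and the standard library are available. Lean on these libraries where they do the work, as an engineer would, in place of code of your own. Each camera call takes 0.05 s, during which the arm holds its last target. There are 200 camera calls.

## Task

First tighten the loose retaining ring on top of the bench press: set both pins of the red two-pin spanner in the ring's two holes and turn it clockwise up to its stop, then lay the spanner flat on the bench clear of the press. Then, for each beech rail on the plywood board, slide its nut end between the guides right back to the stop, press the treadle down to its stop so that the press drives the nut fully home, and lay the finished rail flat in the wooden tray, nut up, inside its walls. Never work the treadle while the ring is loose, never push the nuts in with the fingers, and leave the glue bottle and the screw tub where they stand.

Things in the scene. Friction and masses are not known exactly. Their poses are not given: they have to be found in the camera images.
- press: Cast-iron bench press for drive-in nuts, fixed (dark green-grey, base 235 x 130 mm). Origin on the ram axis, at bench height; x points from its open front (towards the robot) to the column at its back, y to its left. A rail lies home with its nut end against the back stop, between the guides: rail centre at x = -65 mm, y = 0, nut under the ram, plain end over the bed's front tongue.
- home_stop (a point): Foot of the back stop's face, at press x = +25 mm, on the bed's top (30 mm above the bench). The bed reaches forward to x = -85 mm, and as a 30 mm wide tongue (same height) to -155 mm. On it two guide bars, 16 mm high and 49 mm apart, run from x = -50 to +30 mm and flare open forwards to 60 mm at x = -75 mm.
- head_top (a point): Top centre of the round head over the bed, on the ram axis 155 mm above the bench: radius 46 mm, underside 85 mm above the bench. Its arm and the column behind it (to x = +140 mm, 80 mm wide) stand no higher.
- ram_face (a point): Centre of the ram's flat lower face, radius 14.5 mm: 78 mm above the bench when up, 57.5 mm when the treadle is at its stop.
- lock_ring (a joint): Steel retaining ring (radius 42 mm, 14 mm high, top face 169 mm above the bench) on the press head round the ram axis; holds the ram's guide bush. rad: 0 = loosest, grows as it turns CLOCKWISE seen from above; hard stop at 1.25 = tight. Stiff: 0.5 N m. The ring's yellow mark meets the yellow line on the head's front when it is tight.
- ring_hole_a (a point): Mouth of one of the two pin holes in the ring's top face: 12 mm across, 11 mm deep, 29 mm from the ram axis. Its frame turns with the ring: x axis at press yaw + 0.625 - joint lock_ring, z up; the holes lie on the ring's y axis. With the spanner's x along this x its handle points to the press's front.
- ring_hole_b (a point): Mouth of the other pin hole, across the ram axis from the first (58 mm apart).
- spanner: Two-pin fork spanner, lying flat, pins down, 0.22 kg: red handle (x = -64 to -190 mm, 24 wide, 22 high), steel fork 9 to 15 mm up, two tapered pins 7 mm across, 9 mm long, at y = +29 and -29 mm. Origin midway between the pin tips, on the bench; x points from handle to fork. With both pins in, the fork rests on the ring and the pin tips are 9 mm below its top face.
- spanner_grip (a point): Grip point on the handle, 11 mm up, at x = -100 mm, near the centre of mass; fingers close along the spanner's y (24 mm).
- pin_a (a point): Tip of one pin of the spanner (at its y = +29 mm).
- pin_b (a point): Tip of the other pin (at y = -29 mm).
- treadle (a joint): Sprung treadle on the left side of the press, hinged at the rear, linked to the ram. rad: 0 = up, 0.32 = down at its stop; springs back when let go. The pad moves down 64 mm; about 6 N free, 13 N while a nut goes in.
- treadle_pad (a point): Centre of the top of the treadle's ribbed rubber pad, 52 x 50 mm (about 0.1 m in front and 0.13 m left of the ram axis; 103 mm above the bench when up, 39 mm when down); press it straight down with the closed fingers.
- carrier: Plywood carrier board, 300 x 205 x 9 mm, fixed, on which the rails to do lie side by side. Origin under its centre.
- tray: Open wooden tray for finished rails, fixed, 280 (x) x 225 (y) x 26 mm, walls and floor 8 mm thick. Origin under its centre. Three rails fit side by side, each along the tray's y, 80 mm apart.
- glue: White glue bottle, 59 mm across, 187 mm high, standing loose behind the work. Leave it.
- tub: White tub of screws, 86 mm across, 52 mm high, standing loose behind the work. Leave it.
- rail_a: Beech rail 180 x 45 x 25 mm, 0.15 kg. Origin under its centre; x points to the end with the steel drive-in nut (nut centre at x = +65 mm). Lies nut upwards. Grip it near its plain end, at x = -53 mm, fingers closing along its y. Two or three of the rails are there in a run.
- nut_a (a joint): How far the nut of rail_a has been driven, m: 0 = its flange (26 mm across, 2.5 mm thick) stands 10 mm off the wood, 0.010 = flange down on the wood. Moves with about 20 N and stays.
- rail_b: Beech rail 180 x 45 x 25 mm, 0.15 kg. Origin under its centre; x points to the end with the steel drive-in nut (nut centre at x = +65 mm). Lies nut upwards. Grip it near its plain end, at x = -53 mm, fingers closing along its y. Two or three of the rails are there in a run.
- nut_b (a joint): How far the nut of rail_b has been driven, m: 0 = its flange (26 mm across, 2.5 mm thick) stands 10 mm off the wood, 0.010 = flange down on the wood. Moves with about 20 N and stays.
- rail_c: Beech rail 180 x 45 x 25 mm, 0.15 kg. Origin under its centre; x points to the end with the steel drive-in nut (nut centre at x = +65 mm). Lies nut upwards. Grip it near its plain end, at x = -53 mm, fingers closing along its y. Two or three of the rails are there in a run.
- nut_c (a joint): How far the nut of rail_c has been driven, m: 0 = its flange (26 mm across, 2.5 mm thick) stands 10 mm off the wood, 0.010 = flange down on the wood. Moves with about 20 N and stays.

How it is judged:
On the way, in this order (a step that is already met when the one before it is completed fails the run):
1. both pins of the spanner are down in the two holes of the ring (((horizontal distance between pin_a and ring_hole_a below 0.005 m and z of pin_a in the frame of ring_hole_a below -0.004 m and horizontal distance between pin_b and ring_hole_b below 0.005 m and z of pin_b in the frame of ring_hole_b below -0.004 m) or (horizontal distance between pin_a and ring_hole_b below 0.005 m and z of pin_a in the frame of ring_hole_b below -0.004 m and horizontal distance between pin_b and ring_hole_a below 0.005 m and z of pin_b in the frame of ring_hole_a below -0.004 m))), for 0.1 s.
2. the ring is turned tight (1.13 rad or more) with both pins still in its holes (((horizontal distance between pin_a and ring_hole_a below 0.005 m and z of pin_a in the frame of ring_hole_a below -0.004 m and horizontal distance between pin_b and ring_hole_b below 0.005 m and z of pin_b in the frame of ring_hole_b below -0.004 m) or (horizontal distance between pin_a and ring_hole_b below 0.005 m and z of pin_a in the frame of ring_hole_b below -0.004 m and horizontal distance between pin_b and ring_hole_a below 0.005 m and z of pin_b in the frame of ring_hole_a below -0.004 m)) and value of joint lock_ring above 1.13 rad), for 0.1 s.
3. the treadle is pressed down to its stop with a rail home under the ram (value of joint treadle above 0.29 rad and ((x of rail_a in the frame of press between -0.073 and -0.058 m and y of rail_a in the frame of press between -0.006 and 0.006 m) or (x of rail_b in the frame of press between -0.073 and -0.058 m and y of rail_b in the frame of press between -0.006 and 0.006 m) or (x of rail_c in the frame of press between -0.073 and -0.058 m and y of rail_c in the frame of press between -0.006 and 0.006 m))), for 0.1 s.
At the end, for the whole second after the job is handed in: Ring at 1.1 rad or more (stop 1.25), treadle up; every rail there has its nut driven 8.5 mm or more and lies flat on the tray floor, nut up; the spanner lies flat on the bench, pins down, its fork 140 mm or more from the ram axis; all at rest (value of joint lock_ring above 1.1 rad and value of joint treadle below 0.05 rad and height (world z) of spanner below 0.008 m and angle between spanner's own z axis and vertical below 0.12 rad and horizontal distance between spanner and press above 0.14 m and linear speed of each of spanner, rail_a, rail_b, rail_c below 0.02 m/s and value of joint each of nut_a, nut_b, nut_c above 0.0085 m and angle between each of rail_a, rail_b, rail_c's own z axis and vertical below 0.1 rad and x of rail_a in the frame of tray between -0.125 and 0.125 m and y of rail_a in the frame of tray between -0.06 and 0.06 m and z of rail_a in the frame of tray between 0 and 0.012 m and x of rail_b in the frame of tray between -0.125 and 0.125 m and y of rail_b in the frame of tray between -0.06 and 0.06 m and z of rail_b in the frame of tray between 0 and 0.012 m and x of rail_c in the frame of tray between -0.125 and 0.125 m and y of rail_c in the frame of tray between -0.06 and 0.06 m and z of rail_c in the frame of tray between 0 and 0.012 m); the robot touches nothing.
It fails at once if the treadle is worked (more than 0.12 rad) while the ring is loose (under 1.1 rad) (value of joint treadle above 0.12 rad and value of joint lock_ring below 1.1 rad).
It fails at once if a nut is pushed by the fingers instead of by the press (contact force between the fingers and nut_a_c0 above 5 N or contact force between the fingers and nut_b_c0 above 5 N or contact force between the fingers and nut_c_c0 above 5 N).
It fails at once if the glue bottle or the tub is moved by more than 4 cm or tipped over (distance of any of glue, tub from where it was at the start of the episode above 0.04 m or angle between any of glue, tub's own z axis and vertical above 0.5 rad).
Of rail_a, rail_b, rail_c only 2 to 3 are there at a start; the rules pass over those that are not, and their reading is None.
At some moment in a run one of rail_a, rail_b, rail_c, spanner may be knocked a few centimetres aside while the robot is not near it.
It also fails if it takes over 210 s, if anything falls off the work surface, if the arm or the gripper's body presses on something with over 40 N, if the wrist force passes 120 N, or if a joint passes its speed limit or range.

## Working session

There is one attempt and no reset: what is moved stays moved. The work goes in short steps, each a Python script; the robot and the scene stay as the last script left them, time stands still between calls to the robot, and variables do not carry over. Pictures are saved under pics/ and viewed, at most 14 in all, crops included, and the job is handed in when it is done.

```bash
ls; mkdir -p pics; python3 - <<'E'
from plant import bot
import cv2
for n in ("scene","top"):
    im=bot.snapshot(n); cv2.imwrite(f"pics/{n}0.png",cv2.cvtColor(im,cv2.COLOR_RGB2BGR))
    i=bot.camera_info(n); print(n,i)
print(bot.camera_info("wrist")); print(bot.sense()); print(bot.grasp_offset)
E
```

```text
pics
scene {'K': array([[524.79836308,   0.        , 276.68485702],
       [  0.        , 524.79836308, 203.29406511],
       [  0.        ,   0.        ,   1.        ]]), 'rvec': array([ 2.07375292, -0.89556706,  0.44156069]), 'tvec': array([-0.39279171,  0.3760219 ,  1.09728277])}
top {'K': array([[486.4708513 ,   0.        , 273.25644557],
       [  0.        , 486.4708513 , 209.80081571],
       [  0.        ,   0.        ,   1.        ]]), 'rvec': array([ 2.11785109, -2.08366869,  0.2389398 ]), 'tvec': array([0.0315509 , 0.61454557, 1.4273033 ])}
{'K': array([[306.23593954,   0.        , 278.27119899],
       [  0.        , 306.23593954, 211.50792289],
       [  0.        ,   0.        ,   1.        ]]), 'tool_from_camera': array([[-9.84496815e-05, -9.44909523e-01, -3.27331612e-01,
         8.41299435e-02],
       [ 9.99999983e-01, -1.43991994e-04,  1.14897937e-04,
        -6.90058508e-04],
       [-1.55701286e-04, -3.27331596e-01,  9.44909521e-01,
        -1.80346505e-01],
       [ 0.00000000e+00,  0.00000000e+00,  0.00000000e+00,
         1.00000000e+00]])}
{'clock': 0.1, 'qpos': array([ 1.12682062e+00,  2.17717488e-01,  1.61481478e+00, -8.11786497e-06,
        1.31130047e+00, -1.12234256e-01]), 'qd': array([ 0.00198389, -0.00143146, -0.00363979,  0.00068653, -0.00011232,
        0.00162446]), 'joint_torque': array([ 4.81442439e-04, -3.98072398e+01, -3.04968917e+01, -1.60992731e-04,
        4.16343537e-03, -1.32446340e-05]), 'tool_pos': array([0.20319568, 0.59016031, 0.19225343]), 'eef_rot': array([[-9.45477170e-01,  3.25686981e-01, -9.55105605e-04],
       [ 3.25688290e-01,  9.45475030e-01, -2.02628206e-03],
       [ 2.43094813e-04, -2.22687014e-03, -9.99997491e-01]]), 'wrist_force': array([-0.66022191,  0.44440575,  0.66118813]), 'torque': array([ 0.05359142, -0.03884958, -0.05509035]), 'gripper_force': 0.0, 'finger_gap': 0.08530373373101251}
0.0187
```

View pics/scene0.png

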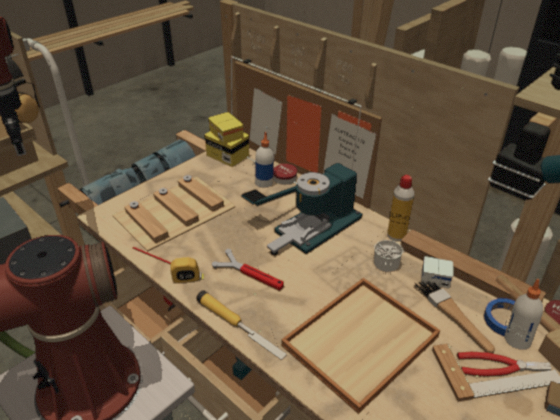

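View pics/top0.png

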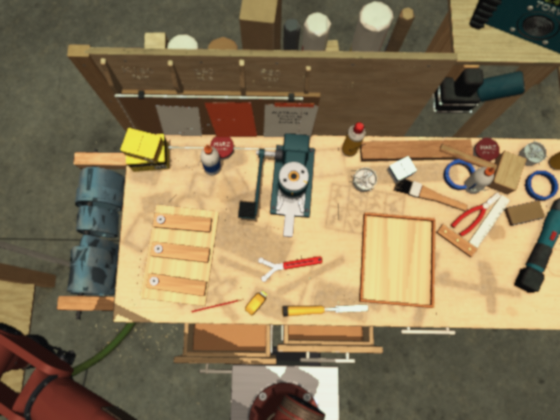

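The scene view shows three rails on the board, the press in the middle and the tray on the right. In the top view the rails are at about (182,223), (182,251) and (177,284), nuts to the left. The press ring is at (293,179), the pad at (248,210), the spanner fork at (270,267) with its handle towards (322,261), and the tray centre at (398,260).

```bash
cat > h.py <<'E'
import numpy as np, cv2
from plant import bot
def Rd(yaw):
    c,s=np.cos(yaw),np.sin(yaw); return np.array([[c,s,0],[s,-c,0],[0,0,-1.]])
def cam(name):
    """camera as (K, R cam->world, centre)"""
    i=bot.camera_info(name)
    if name=="wrist":
        s=bot.sense(); T=i["tool_from_camera"]; R=s["eef_rot"]
        return i["K"],R@T[:3,:3],s["tool_pos"]+R@T[:3,3]
    R=cv2.Rodrigues(i["rvec"])[0]; return i["K"],R.T,-R.T@i["tvec"]
def unproj(C,uv,z):
    K,R,c=C; d=R@np.linalg.solve(K,[uv[0],uv[1],1]); return c+d*(z-c[2])/d[2]
def proj(C,p):
    K,R,c=C; q=K@(R.T@(np.asarray(p)-c)); return q[:2]/q[2]
def shot(name,fn):
    C=cam(name); im=cv2.cvtColor(bot.snapshot(name),cv2.COLOR_RGB2BGR)
    cv2.imwrite(f"pics/{fn}.png",im); np.save(f"pics/{fn}.npy",np.array([*C[0].ravel(),*C[1].ravel(),*C[2]]))
    return im,C
def load(fn):
    v=np.load(f"pics/{fn}.npy"); return v[:9].reshape(3,3),v[9:18].reshape(3,3),v[18:]
E
python3 - <<'E'
from h import *
C=cam("top")
for n,uv,z in [("ring",(293,179),.169),("pad",(248,210),.103),("tongue",(289,233),.03),("fork",(270,267),.012),("handle end",(322,261),.02),
 ("r1",(182,223),.034),("r2",(182,251),.034),("r3",(177,284),.034),("tray",(398,260),.02),("tub",(364,180),.05),("glue",(354,140),.1)]:
    print(n,unproj(C,uv,z).round(3))
def look(p,yaw,h=.28):
    """tcp so that the camera looks at p"""
    return np.array([p[0],p[1],h])+Rd(yaw)@np.array([-.05,0,0])
for n,uv,z in [("ring",(293,195),.1),("span",(295,264),.012),("rails",(182,251),.034),("tray",(398,260),.02)]:
    p=unproj(C,uv,z)
    for yaw in (np.pi,0,):
        for h in(.25,.3,.35):
            q=bot.inverse_kinematics(look(p,yaw,h),Rd(yaw)); print(n,yaw,h,None if q is None else q.round(2))
E
```

```text
ring [ 0.684 -0.015  0.169]
pad [0.604 0.117 0.103]
tongue [ 0.55  -0.009  0.03 ]
fork [0.444 0.049 0.012]
handle end [ 0.465 -0.112  0.02 ]
r1 [0.575 0.327 0.034]
r2 [0.487 0.322 0.034]
r3 [0.386 0.331 0.034]
tray [ 0.472 -0.349  0.02 ]
tub [ 0.72  -0.244  0.05 ]
glue [ 0.835 -0.207  0.1  ]
ring 3.141592653589793 0.25 [-0.12  0.35  1.35 -0.    1.45 -1.7 ]
ring 3.141592653589793 0.3 [-0.12  0.33  1.28 -0.    1.53 -1.7 ]
ring 3.141592653589793 0.35 [-0.12  0.32  1.21 -0.    1.62 -1.7 ]
ring 0 0.25 [-0.15  0.13  1.6  -0.    1.41  1.43]
ring 0 0.3 [-0.15  0.11  1.54 -0.    1.49  1.43]
ring 0 0.35 [-0.15  0.09  1.47 -0.    1.58  1.43]
span 3.141592653589793 0.25 [-0.2  -0.08  1.83 -0.    1.4  -1.77]
span 3.141592653589793 0.3 [-0.2  -0.11  1.76 -0.    1.49 -1.77]
span 3.141592653589793 0.35 [-0.2  -0.13  1.68 -0.    1.59 -1.77]
span 0 0.25 [-0.24 -0.33  2.03 -0.    1.44  1.33]
span 0 0.3 [-0.24 -0.35  1.95 -0.    1.54  1.33]
span 0 0.35 [-0.24 -0.36  1.87 -0.    1.63  1.33]
rails 3.141592653589793 0.25 [ 0.43  0.18  1.55 -0.    1.41 -1.14]
rails 3.141592653589793 0.3 [ 0.43  0.15  1.49 -0.    1.5  -1.14]
rails 3.141592653589793 0.35 [ 0.43  0.14  1.41 -0.    1.59 -1.14]
rails 0 0.25 [ 0.51 -0.    1.75 -0.    1.4   2.08]
rails 0 0.3 [ 0.51 -0.03  1.68 -0.    1.49  2.08]
rails 0 0.35 [ 0.51 -0.04  1.61 -0.    1.58  2.08]
tray 3.141592653589793 0.25 [-0.7   0.18  1.55 -0.    1.41 -2.27]
tray 3.141592653589793 0.3 [-0.7   0.16  1.48 -0.    1.5  -2.27]
tray 3.141592653589793 0.35 [-0.7   0.14  1.41 -0.    1.59 -2.27]
tray 0 0.25 [-0.82  0.01  1.74 -0.    1.4   0.75]
tray 0 0.3 [-0.82 -0.02  1.67 -0.    1.49  0.75]
tray 0 0.35 [-0.82 -0.03  1.6  -0.    1.58  0.75]
```

```bash
python3 - <<'E'
from h import *
def look(p,yaw,h): return np.array([p[0],p[1],h])+Rd(yaw)@np.array([-.05,0,0])
bot.grip(.06)
for n,p,h in [("rails",(.487,.322),.25),("span",(.45,-.02),.25),("press",(.66,.01),.27),("tray",(.472,-.349),.3)]:
    bot.move_pose(look(p,0,h),Rd(0)); bot.pause(.3)
    im,C=shot("wrist",n)
print(bot.sense()["clock"])
def crop(n,s=1):
    return cv2.resize(cv2.imread(f"pics/{n}.png"),None,fx=800/560,fy=800/560,interpolation=cv2.INTER_CUBIC)
for n in("rails","span","press","tray"): cv2.imwrite(f"pics/{n}_big.png",crop(n))
E
```

```text
7.4333
```

View pics/press_big.png

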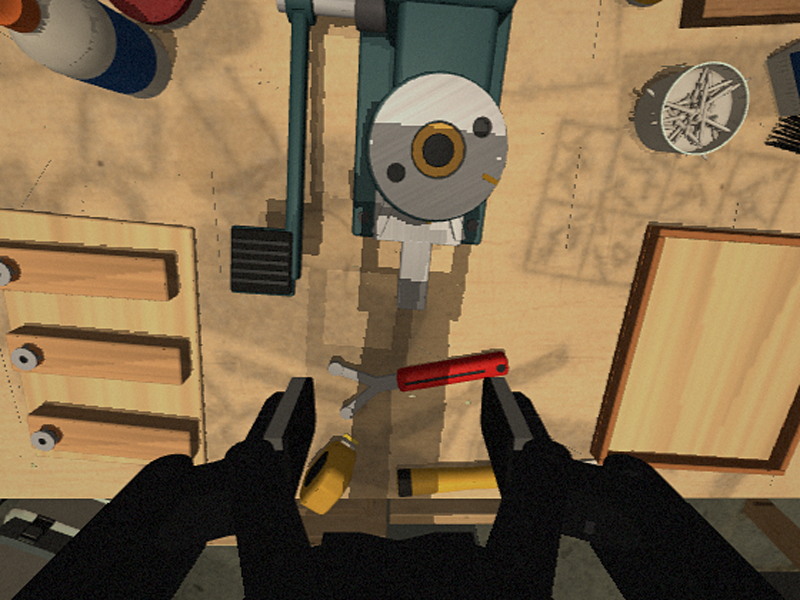

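View pics/span_big.png

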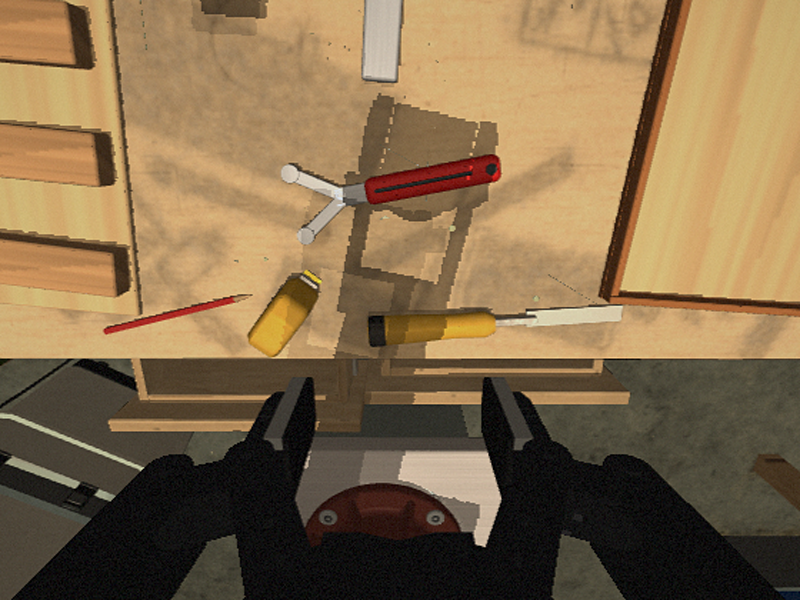

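View pics/rails_big.png

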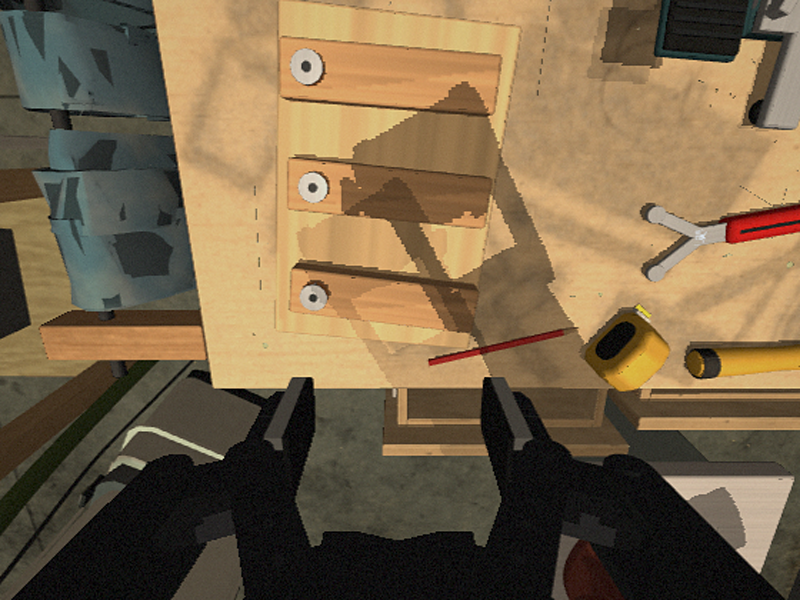

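View pics/tray_big.png

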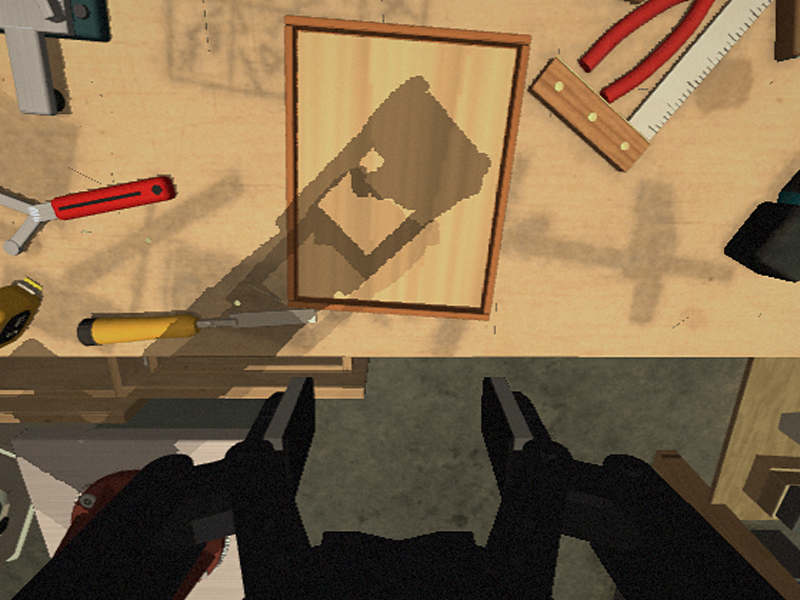

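In these 800-px views:
- **Ring:** centre about (438,147), holes at (482,127) and (397,172), yellow mark at (489,179).
- **Pad:** (262,260).
- **Spanner:** pin bosses at (290,173) and (307,237), handle end at (496,167).
- **Rail nuts:** (306,66), (313,187) and (314,297).
- **Tray:** outer corners at (286,16), (530,37), (489,319) and (290,305).

```bash
python3 - <<'E'
from h import *
def M(n,uv,z): return unproj(load(n),(np.array(uv)+.5)*.7-.5,z)
ang=lambda v: np.arctan2(v[1],v[0])
a=M("press",(482,127),.169);b=M("press",(397,172),.169);c=M("press",(438,147),.169);m=M("press",(489,179),.169)
print("ring holes",a,b,"mid",(a+b)/2,"c",c,"sep",np.linalg.norm(a-b),"yaw of ring y",ang(b-a), "mark ang",ang(m-c))
for n,uvs in (("press",[(400,283),(428,283)]),("span",[(362,77),(398,80)]),("span",[(368,0),(403,0)])):
    p=[M(n,u,.03) for u in uvs]; print("tongue",n,p,(p[0]+p[1])/2)
p=[M("press",u,.103) for u in [(233,226),(292,228),(295,294),(231,290)]]; print("pad",sum(p)/4,"front/back yaw",ang(p[0]-p[3]),[np.linalg.norm(p[i]-p[i-1]).round(3) for i in range(4)])
for n,x in (("span",[(290,173),(307,237),(367,191),(496,167)]),("press",[(335,367),(348,411),(400,381),(506,363)]),("rails",[(652,213),(655,271),(728,231),(0,0)])):
    A=M(n,x[0],.012);B=M(n,x[1],.012);D=M(n,x[3],.014)
    mid=(A+B)/2; print("span",n,A,B,"sep",np.linalg.norm(A-B),"mid",mid,"yaw pins",ang(A-B)+np.pi/2,"yaw handle",ang(mid-D),np.linalg.norm(mid-D))
# rails: nut top z=.009+.025+.0125 ; corners of plain end top z=.034
for n,x in (("a",[(306,66),(501,55),(495,114)]),("b",[(313,187),(491,179),(487,228)]),("c",[(314,297),(477,289),(470,334)])):
    N=M("rails",x[0],.0465); P=[M("rails",u,.034) for u in x[1:]]; e=(P[0]+P[1])/2
    print("rail",n,"nut",N,"end",e,"w",np.linalg.norm(P[0]-P[1]),"L",np.linalg.norm((N-e)[:2]),"yaw",ang(N-e))
p=[M("tray",u,.026) for u in [(286,16),(530,37),(489,319),(290,305)]]
print("tray",sum(p)/4,[np.linalg.norm(p[i]-p[i-1]).round(3) for i in range(4)],"yaws",ang(p[0]-p[3]),ang(p[1]-p[2]),ang(p[0]-p[1])-np.pi/2)
E
```

```text
ring holes [ 0.7075456  -0.04154282  0.169     ] [0.68170013 0.00943333 0.169     ] mid [ 0.69462287 -0.01605474  0.169     ] c [ 0.69626178 -0.01550156  0.169     ] sep 0.05715379641439716 yaw of ring y 2.0400371121086396 mark ang -2.0976413108054226
tongue press [array([0.56910256, 0.00674296, 0.03      ]), array([ 0.56908656, -0.02133634,  0.03      ])] [ 0.56909456 -0.00729669  0.03      ]
tongue span [array([0.54216773, 0.00944814, 0.03      ]), array([ 0.53998562, -0.02013853,  0.03      ])] [ 0.54107667 -0.00534519  0.03      ]
tongue span [array([0.5962167 , 0.00338558, 0.03      ]), array([ 0.59624994, -0.02396424,  0.03      ])] [ 0.59623332 -0.01028933  0.03      ]
pad [0.60999109 0.11893139 0.103     ] front/back yaw -0.15319393497503775 [np.float64(0.054), np.float64(0.047), np.float64(0.055), np.float64(0.053)]
span span [0.46553942 0.07886952 0.012     ] [0.40645885 0.06719492 0.012     ] sep 0.06022300451341064 mid [0.43599914 0.07303222 0.012     ] yaw pins 1.7658876985501837 yaw handle 1.760936655525157 0.18576116091023395
span press [0.46595717 0.07923163 0.012    
[... 341 characters left out ...]
9506280353 yaw handle -1.9069295971201077 0.6041698158488605
rail a nut [0.58414684 0.39337395 0.0465    ] end [0.57236759 0.23967051 0.034     ] w 0.04359177195401405 L 0.1541541369456555 yaw 1.4943096480233629
rail b nut [0.49239428 0.39365201 0.0465    ] end [0.47693768 0.2404636  0.034     ] w 0.042759683334340305 L 0.153966214397078 yaw 1.4702373678965883
rail c nut [0.39383192 0.39890687 0.0465    ] end [0.37460702 0.24843251 0.034     ] w 0.04648354865552892 L 0.1516974868754485 yaw 1.4437227810970161
tray [ 0.47591117 -0.34979518  0.026     ] [np.float64(0.275), np.float64(0.221), np.float64(0.275), np.float64(0.221)] yaws -0.06606907917085922 -0.0662811063335178 -0.07346997445544146
```

The measurements agree with the given sizes: pin separation 58 mm, tray 275 x 221 mm, nut to rail end 154 mm. The ring sits at about 0.1 rad, loose. Next I grasp the spanner and hover it by the ring to check the fit.

```bash
python3 - <<'E'
from h import *
u=lambda y:np.array([np.cos(y),np.sin(y),0])
sy=1.762; g=np.array([.4372,.0735,0])-.1*u(sy)
bot.move_pose(g+[0,0,.12],Rd(sy)); 
print(bot.move_straight(g+[0,0,.003],rate=.1,f_stop=6), bot.sense()["tool_pos"])
bot.grip(.0,60); s=bot.sense(); print(s["finger_gap"],s["gripper_force"],s["tool_pos"],s["wrist_force"])
bot.move_straight(g+[0,0,.25],rate=.15)
R=np.array([.695,-.016,0]); ry=.469
bot.move_pose(R-.19*u(ry)+[0,0,.25],Rd(ry)); bot.pause(.4)
s=bot.sense(); print(s["tool_pos"],s["finger_gap"],s["wrist_force"],s["clock"])
im,C=shot("wrist","hover"); cv2.imwrite("pics/hover_big.png",cv2.resize(im[:300],None,fx=800/560,fy=800/560,interpolation=cv2.INTER_CUBIC))
E
```

```text
False [ 0.45703125 -0.0248592   0.00367976]
-0.0005034225469059048 0.0 [ 0.45617734 -0.02467596  0.00298544] [-0.50203131 -0.24225352  0.57063062]
[ 0.52547902 -0.10172188  0.25013478] -0.00019173593070234446 [0.02286729 0.33134343 0.36684674] 14.0333
```

View pics/hover_big.png

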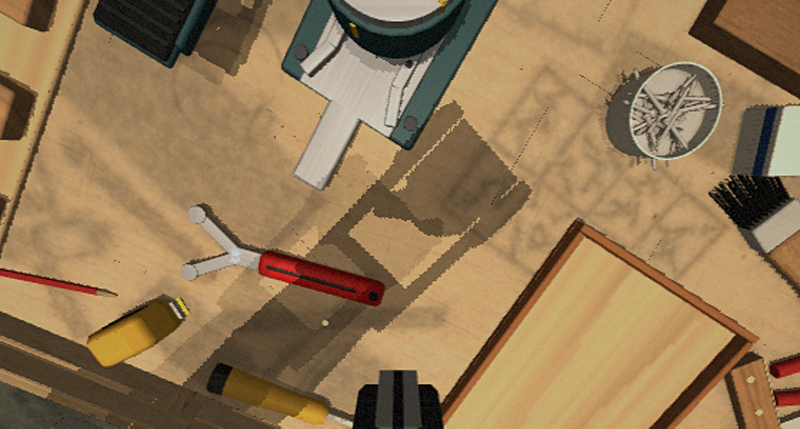

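The gripper closed on nothing, and the spanner is now seen at pins (197,214)/(190,271), handle end (378,297). I'll re-measure it.

```bash
python3 - <<'E'
from h import *
def M(n,uv,z): return unproj(load(n),(np.array(uv)+.5)*.7-.5,z)
ang=lambda v: np.arctan2(v[1],v[0])
A,B,D,E=[M("hover",x,.015 if i<2 else .018) for i,x in enumerate([(197,214),(190,271),(380,297),(260,263)])]
mid=(A+B)/2; print(A,B,np.linalg.norm(A-B),mid,ang(A-B)+np.pi/2,ang(mid-D),ang(E-D),np.linalg.norm(mid-D))
print(M("hover",(311,186),.03))
C=cam("top"); bot.snapshot
im,C=shot("top","top1")
d=cv2.absdiff(im,cv2.imread("pics/top0.png")).max(2)
# red handle pixels
hsv=cv2.cvtColor(im,cv2.COLOR_BGR2HSV)
for f in("top0","top1"):
    h=cv2.cvtColor(cv2.imread(f"pics/{f}.png"),cv2.COLOR_BGR2HSV)
    m=((h[...,0]<6)|(h[...,0]>174))&(h[...,1]>170)&(h[...,2]>70); m[:245]=0;m[285:]=0;m[:,:250]=0;m[:,345:]=0
    v,uu=np.nonzero(m); p=unproj(load("top1"),(uu.mean(),v.mean()),.018); print(f,len(v),p)
cv2.imwrite("pics/top1c.png",cv2.resize(im[130:330,130:460],None,fx=2.4,fy=2.4,interpolation=cv2.INTER_CUBIC))
E
```

```text
[0.46590806 0.07855343 0.015     ] [0.40978415 0.06706017 0.015     ] 0.05728864356012908 [0.43784611 0.0728068  0.015     ] 1.7727872838500236 1.7487403601533134 1.748783550831165 0.1863221490399768
[ 0.54004999 -0.00894049  0.03      ]
top0 236 [ 0.45968613 -0.05058094  0.018     ]
top1 67 [ 0.45123637 -0.01325858  0.018     ]
```

View pics/top1c.png

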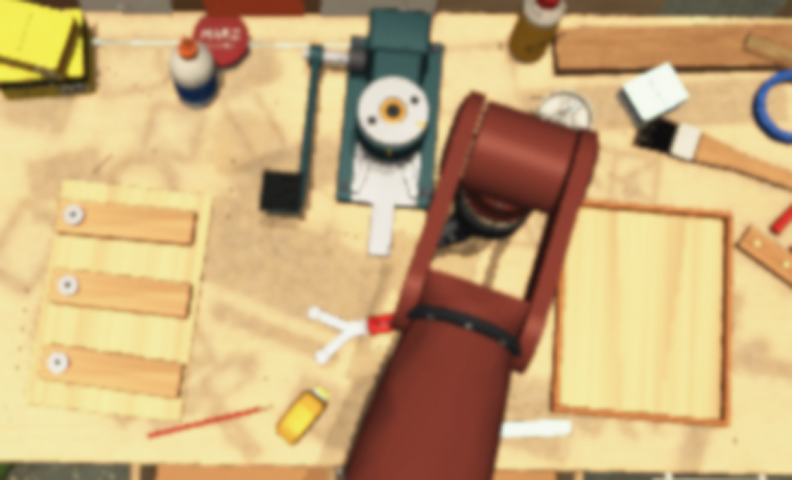

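```bash
python3 - <<'E'
from h import *
u=lambda y:np.array([np.cos(y),np.sin(y),0])
sy=1.758; g=np.array([.4376,.0730,0])-.1*u(sy)
bot.grip(.06)
bot.move_pose(g+[0,0,.12],Rd(sy)); 
print(bot.move_straight(g+[0,0,.0],rate=.08,f_stop=6)); bot.pause(.3)
s=bot.sense(); print(s["tool_pos"],s["wrist_force"],s["eef_rot"].round(3).tolist(),s["finger_gap"])
im,C=shot("wrist","g1")
for o in (.03,.02,.01):
    bot.grip(o,40); s=bot.sense(); print(o,s["finger_gap"],s["gripper_force"],s["tool_pos"],s["wrist_force"])
im2,C=shot("wrist","g2"); cv2.imwrite("pics/g12.png",np.hstack([im,im2])[:, :][:, :1120]) 
cv2.imwrite("pics/g12.png",cv2.resize(np.hstack([im[:,120:440],im2[:,120:440]]),None,fx=1.25,fy=1.25))
E
```

```text
False
[ 4.56402136e-01 -2.52795169e-02  2.18844336e-04] [0.58074111 0.94254019 0.63092876] [[-0.186, 0.983, 0.0], [0.983, 0.186, -0.0], [-0.0, 0.0, -1.0]] 0.06020726964859421
0.03 0.03011992357645728 0.0 [ 4.56180698e-01 -2.52559626e-02 -3.26989075e-05] [-0.11696994  0.00858893  0.40402573]
0.02 0.019819193256927187 0.0 [ 4.56213837e-01 -2.52636708e-02 -1.28661448e-05] [0.06578129 0.53677144 0.36614751]
0.01 0.009844411576376434 0.0 [ 4.56194942e-01 -2.52329493e-02 -1.20145876e-05] [ 0.65635396 -0.30612763  0.07990152]
```

View pics/g12.png

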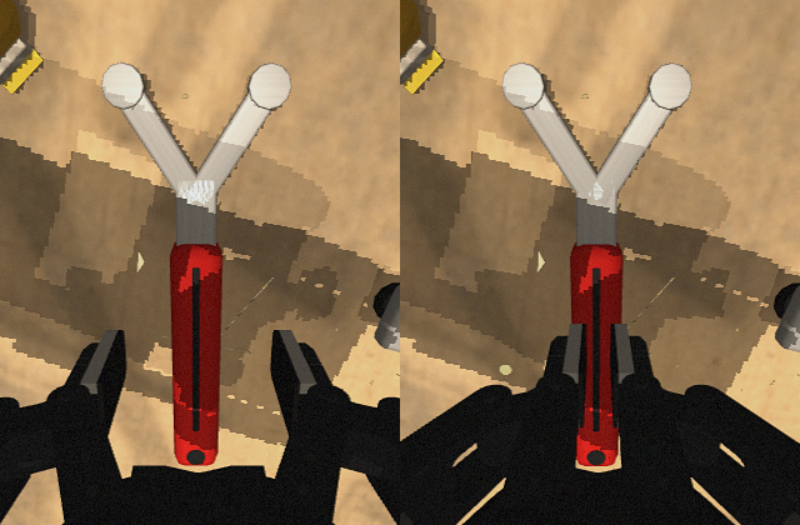

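The wrist view shows the shut fingers above the handle with the TCP reading z=0, so the real tips are well short of the nominal TCP. I'll find the real tip length by touching a clear patch of bench.

```bash
python3 - <<'E'
from h import *
bot.move_straight([.456,-.025,.12])
bot.grip(0.0)
R=Rd(1.57); p=np.array([.49,.15,0])
bot.move_pose(p+[0,0,.1],R); bot.pause(.3)
print(bot.move_straight(p+[0,0,.0],rate=.05)); s=bot.sense();print(s["tool_pos"],s["wrist_force"])
print(bot.move_straight(p+[0,0,-.045],rate=.02,f_stop=4)); s=bot.sense();print(s["tool_pos"],s["wrist_force"],s["clock"])
bot.move_straight(p+[0,0,.1])
print(bot.sense()["finger_gap"])
E
```

```text
False
[4.90292026e-01 1.50074893e-01 2.94777081e-04] [-0.73439232  0.41298038 -1.02017155]
True
[ 0.48998452  0.15000746 -0.03771177] [-0.82351274  0.00582935  3.44512848] 24.8667
0.0001107124125920259
```

Contact came at TCP z = -0.0377, so the real tips are 37.7 mm behind the reported TCP. I'll put that into the helper and work in tip coordinates.

```bash
cat >> h.py <<'E'
TIP=.0377   # measured: tips of the shut fingers lie this far behind the reported TCP
u=lambda y:np.array([np.cos(y),np.sin(y),0])
dz=np.array([0,0,1.])
def go(p,yaw,z): bot.move_pose(np.array([p[0],p[1],z-TIP]),Rd(yaw))        # z = real tip height
def line(p,yaw,z,rate=.15,f=None): return bot.move_straight(np.array([p[0],p[1],z-TIP]),Rd(yaw),rate=rate,f_stop=f)
def st(*k):
    s=bot.sense(); print(*[(n,np.round(s[n],4)) for n in ("clock","tool_pos","finger_gap","gripper_force","wrist_force",*k)])
    return s
E
python3 - <<'E'
from h import *
sy=1.758; g=np.array([.4376,.0730,0])-.1*u(sy)
bot.grip(.05); go(g,sy,.1)
print(line(g,sy,.002,.08,8)); st()
bot.grip(0,80); st()
line(g,sy,.06,.08); st()
line(g,sy,.26)
R=np.array([.695,-.016,0]); ry=.469
go(R-.16*u(ry),ry,.26); bot.pause(.4); st()
im,C=shot("wrist","hover2"); cv2.imwrite("pics/hover2_big.png",cv2.resize(im[:300],None,fx=800/560,fy=800/560,interpolation=cv2.INTER_CUBIC))
E
```

```text
False
('clock', np.float64(28.6083)) ('tool_pos', array([ 0.4569, -0.0254, -0.0351])) ('finger_gap', np.float64(0.05)) ('gripper_force', np.float64(0.0)) ('wrist_force', array([-0.6173,  0.4957, -0.6309]))
('clock', np.float64(28.9667)) ('tool_pos', array([ 0.4569, -0.0254, -0.0349])) ('finger_gap', np.float64(0.022)) ('gripper_force', np.float64(80.4992)) ('wrist_force', array([-1.6434,  0.1143,  5.5945]))
('clock', np.float64(29.8417)) ('tool_pos', array([ 0.4556, -0.0251,  0.0219])) ('finger_gap', np.float64(0.0217)) ('gripper_force', np.float64(79.6749)) ('wrist_force', array([-0.6626, -0.2527, -1.5222]))
('clock', np.float64(32.8417)) ('tool_pos', array([ 0.5522, -0.0882,  0.2225])) ('finger_gap', np.float64(0.0221)) ('gripper_force', np.float64(79.5797)) ('wrist_force', array([ 0.4426,  0.7161, -2.4931]))
```

View pics/hover2_big.png

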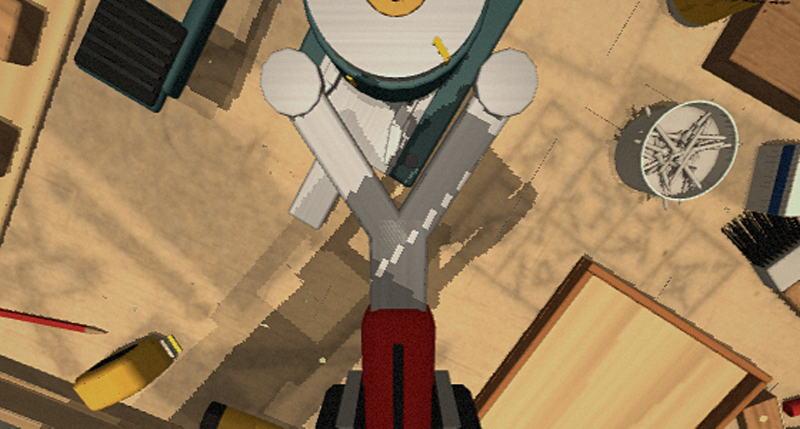

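The spanner is firmly held, bosses at (291,83) and (507,83), and the depth matches the grasp model. Now I hover 28 mm back and locate the dark holes automatically.

```bash
python3 - <<'E'
from h import *
C=load("hover2"); f=lambda x:(np.array(x)+.5)*.7-.5
s=bot.sense(); R0,t0=s["eef_rot"],s["tool_pos"]
zb=t0[2]+.0507
P=[R0.T@(unproj(C,f(x),zb)-t0) for x in((291,83),(507,83))]; print("boss in tool",P, (P[0]+P[1])/2)
np.save("boss.npy",P)
R=np.array([.695,-.016,0]); ry=.469
go(R-.128*u(ry),ry,.186+.004); bot.pause(.5); st()
im,C=shot("wrist","hover3"); g=cv2.cvtColor(im,cv2.COLOR_BGR2GRAY)
H=[np.array([.7075,-.0415,.169]),np.array([.6817,.0094,.169])]
for h in H:
    uv=proj(C,h); print("pred px",uv)
    x0,y0=(uv-18).astype(int); x0=max(x0,0); y0=max(y0,0); w=g[y0:y0+36,x0:x0+36]
    n,l,stt,c=cv2.connectedComponentsWithStats((w<75).astype(np.uint8))
    for i in range(1,n):
        if stt[i,4]>25: print(stt[i],c[i]+[x0,y0],unproj(C,c[i]+[x0,y0],.169), "fill z",)
x,y=230,0
cv2.imwrite("pics/hover3_big.png",cv2.resize(im[0:210,130:410],None,fx=800/280,fy=600/210,interpolation=cv2.INTER_CUBIC))
# same on the empty-hand press image
g=cv2.imread("pics/press.png",0); C=load("press")
for h in H:
    uv=proj(C,h); x0,y0=(uv-10).astype(int); w=g[y0:y0+20,x0:x0+20]
    n,l,stt,c=cv2.connectedComponentsWithStats((w<75).astype(np.uint8))
    print("press",[(stt[i,4],unproj(C,c[i]+[x0,y0],.169)) for i in range(1,n)])
E
```

```text
boss in tool [array([ 0.10123593, -0.02790962, -0.05068787]), array([ 0.1012393 ,  0.02981971, -0.05067688])] [ 0.10123761  0.00095505 -0.05068237]
('clock', np.float64(33.8)) ('tool_pos', array([ 0.581 , -0.0741,  0.153 ])) ('finger_gap', np.float64(0.0225)) ('gripper_force', np.float64(79.4956)) ('wrist_force', array([-0.4314,  0.0716, -1.5893]))
pred px [337.64058513   5.93165212]
[  7   0  24  21 427] [337.29976581   8.75644028] [ 0.70645917 -0.04192967  0.169     ] fill z
pred px [213.95188449   5.95400034]
[  5   0  25  20 425] [211.98352941   8.54823529] [0.68033755 0.00980906 0.169     ] fill z
press [(np.int32(150), array([ 0.70751651, -0.04137051,  0.169     ]))]
press [(np.int32(144), array([0.68161813, 0.01025588, 0.169     ]))]
```

View pics/hover3_big.png

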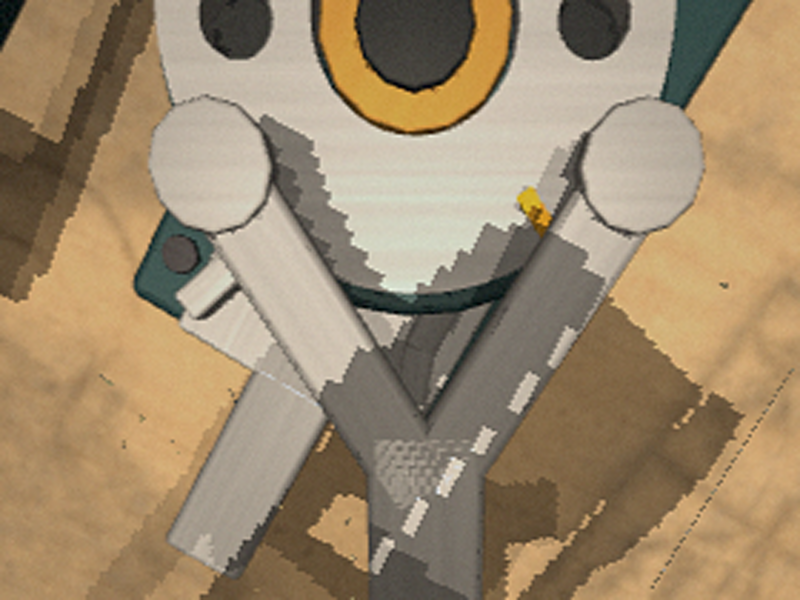

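The holes are at (235,20) and (594,18) in the crop, and the bosses line up with them. I'll align and insert with a force limit.

```bash
python3 - <<'E'
from h import *
P=np.load("boss.npy"); b=P.mean(0); b[2]=0
mid=np.array([.6941,-.0159,0]); ry=.4675
p=mid-Rd(ry)@b; print(p)
line(p,ry,.190,.05); line(p,ry,.176,.05); bot.pause(.3); st("torque")
print(line(p,ry,.160,.02,10)); st("torque")
np.save("p_ins.npy",p)
E
```

```text
[ 0.60329502 -0.06067076  0.        ]
('clock', np.float64(35.2583)) ('tool_pos', array([ 0.6036, -0.0608,  0.1387])) ('finger_gap', np.float64(0.0221)) ('gripper_force', np.float64(79.4954)) ('wrist_force', array([-0.1969, -0.657 , -2.5555])) ('torque', array([ 0.0249, -0.0036, -0.0157]))
True
('clock', np.float64(35.975)) ('tool_pos', array([ 0.6031, -0.0607,  0.1244])) ('finger_gap', np.float64(0.0221)) ('gripper_force', np.float64(80.5612)) ('wrist_force', array([-2.7053, -1.4572,  4.5342])) ('torque', array([ 0.1768, -0.0607,  0.063 ]))
```

Seated: tip at 0.162 as predicted. Now turning clockwise along the arc.

```bash
python3 - <<'E'
from h import *
P=np.load("boss.npy"); b=P.mean(0); b[2]=0
mid=np.array([.6941,-.0159,0]); ry=.4675
for k in range(1,26):
    y=ry-.05*k
    line(mid-Rd(y)@b,y,.1615,.05); s=bot.sense(); f=s["wrist_force"]; t=-f@np.array([-np.sin(y),np.cos(y),0])
    print(k,round(.05*k,3),"ft",round(t,2),"f",f.round(1),"z",round(s["tool_pos"][2],4),"tz",round(s["torque"][2],2))
    if k>18 and abs(t)>13: break
bot.pause(.3); st("torque","qpos")
E
```

```text
1 0.05 ft -0.7 f [-0.5  0.5  1.3] z 0.1246 tz 0.06
2 0.1 ft 0.95 f [-1.4 -1.6  2.9] z 0.1245 tz -0.01
3 0.15 ft 0.21 f [-2.5 -1.   4.3] z 0.1244 tz -0.01
4 0.2 ft 1.53 f [-1.9 -2.1  5.2] z 0.1243 tz -0.07
5 0.25 ft 1.46 f [-3.  -2.2  5.7] z 0.1243 tz -0.02
6 0.3 ft 0.95 f [-3.  -1.5  4.8] z 0.1243 tz -0.04
7 0.35 ft 1.16 f [-2.2 -1.4  6.2] z 0.1243 tz -0.06
8 0.4 ft 0.54 f [-2.9 -0.7  5.8] z 0.1243 tz -0.04
9 0.45 ft 1.03 f [-2.2 -1.1  6.5] z 0.1243 tz -0.03
10 0.5 ft 1.6 f [-3.1 -1.5  5.7] z 0.1243 tz -0.1
11 0.55 ft 0.88 f [-4.4 -0.5  6.2] z 0.1243 tz -0.04
12 0.6 ft 1.57 f [-3.2 -1.2  7. ] z 0.1243 tz -0.07
13 0.65 ft 1.4 f [-3.6 -0.8  6.5] z 0.1243 tz -0.08
14 0.7 ft 1.4 f [-3.9 -0.5  6.8] z 0.1243 tz -0.05
15 0.75 ft 0.69 f [-3.2  0.2  7.1] z 0.1243 tz -0.12
16 0.8 ft 1.48 f [-4.6  0.   6.6] z 0.1243 tz -0.09
17 0.85 ft 1.57 f [-3.7 -0.2  6.3] z 0.1243 tz -0.09
18 0.9 ft 1.74 f [-4.6  0.2  7.4] z 0.1243 tz -0.12
19 0.95 ft 1.71 f [-3.7 -0.   6.3] z 0.1243 tz -0.05
20 1.0 ft 0.95 f [-4.2  1.4  7.8] z 0.1243 tz -0.08
21 1.05 ft 1.51 f [-4.2  0.9  7. ] z 0.1242 tz -0.11
22 1.1 ft 0.54 f [-3.6  2.   6.8] z 0.1243 tz -0.11
23 1.15 ft 1.64 f [-4.8  1.8  6.9] z 0.1243 tz -0.14
24 1.2 ft 1.72 f [-3.7  1.   6.8] z 0.1243 tz -0.12
25 1.25 ft 1.76 f [-3.8  1.3  7.2] z 0.1243 tz -0.19
('clock', np.float64(42.525)) ('tool_pos', array([0.6225, 0.057 , 0.1243])) ('finger_gap', np.float64(0.0222)) ('gripper_force', np.float64(80.7797)) ('wrist_force', array([-3.5965,  1.9107,  6.3683])) ('torque', array([-0.1464,  0.2615, -0.1681])) ('qpos', array([-2.1600e-02,  2.8240e-01,  1.6693e+00,  1.5000e-03,  1.1913e+00,
        2.3292e+00]))
```

```bash
python3 - <<'E'
from h import *
im,C=shot("wrist","turn"); cv2.imwrite("pics/turn_big.png",cv2.resize(im[0:300],None,fx=800/560,fy=800/560,interpolation=cv2.INTER_CUBIC))
E
```

```text
(no output)
```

View pics/turn_big.png

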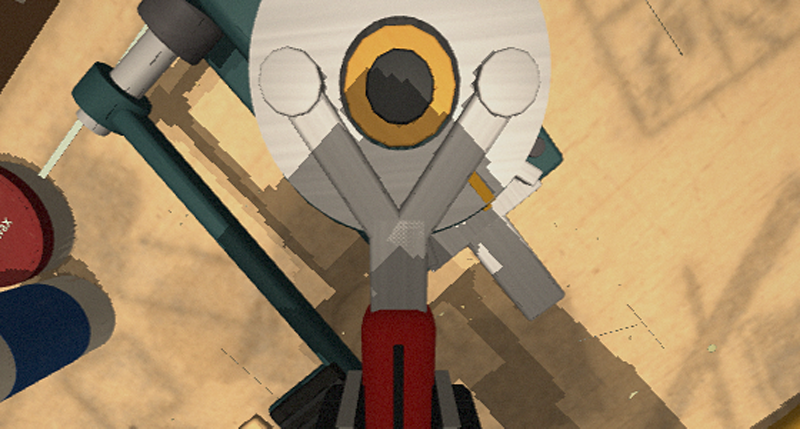

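The ring has turned with the spanner: its mark at (481,188) is close to the front line. I'll continue until the stop is felt and check the mark angle.

```bash
python3 - <<'E'
from h import *
P=np.load("boss.npy"); b=P.mean(0); b[2]=0
mid=np.array([.6941,-.0159,0]); ry=.4675
f=lambda x:(np.array(x)+.5)*.7-.5
C=load("turn"); m=unproj(C,f((481,188)),.169); c=unproj(C,f((399,84)),.169); print(m,c,"mark ang",np.arctan2(*(m-c)[1::-1])%6.283, "tongue",unproj(C,f((542,301)),.03))
for k in range(1,7):
    y=ry-1.25-.03*k
    line(mid-Rd(y)@b,y,.1615,.04); bot.pause(.1); s=bot.sense(); fw=s["wrist_force"]; t=-fw@np.array([-np.sin(y),np.cos(y),0])
    print(k,y,"ft",round(t,2),"f",fw.round(1),"tz",round(s["torque"][2],2),s["qpos"][5])
    if abs(t)>12 or abs(s["torque"][2])>1: break
im,C=shot("wrist","turn2")
h=cv2.cvtColor(im,cv2.COLOR_BGR2HSV); cuv=proj(C,[*mid[:2],.169]); print("c px",cuv)
yy,xx=np.nonzero((abs(h[...,0].astype(int)-22)<6)&(h[...,1]>150)&(h[...,2]>60)); P3=np.array([unproj(C,(a,b_),.169) for a,b_ in zip(xx,yy)])
r=np.hypot(*(P3[:,:2]-mid[:2]).T); k=(r>.031)&(r<.044); d=P3[k]-mid
print(k.sum(),np.median(np.arctan2(d[:,1],d[:,0])%6.283))
E
```

```text
[ 0.65744972 -0.01349319  0.169     ] [ 0.69483892 -0.01581314  0.169     ] mark ang 3.079623302308736 tongue [ 0.54827362 -0.00473356  0.03      ]
1 -0.8125 ft 3.0 f [-5.5  1.5  7.4] tz 0.23 2.3616074032525463
2 -0.8425 ft 7.57 f [-8.3 -2.   8.5] tz 1.12 2.39187269620142
c px [276.73218464  59.53861317]
182 3.051483149928631
```

The stop is reached (torque jumped and the mark sits at the front line). I'll relieve the load, lift off and lay the spanner back at its old place, then recheck the rails from the same view as before.

```bash
python3 - <<'E'
from h import *
P=np.load("boss.npy"); b=P.mean(0); b[2]=0
mid=np.array([.6941,-.0159,0])
y=.4675-1.25+.01
line(mid-Rd(y)@b,y,.1625,.04); st("torque")
p=mid-Rd(y)@b; line(p,y,.19,.05); st(); line(p,y,.27)
sy=1.76; q=np.array([.437,.073,0])-Rd(sy)@b
go(q,sy,.27); line(q,sy,.03); print(line(q,sy,.001,.04,5)); st()
bot.grip(.05); bot.pause(.2); line(q,sy,.12); st()
go(np.array([.487,.322])-[.05,0],0,.25+TIP); bot.pause(.4)
im,C=shot("wrist","rails2"); ref=cv2.imread("pics/rails.png"); d=cv2.absdiff(im,ref).max(2)
C0=load("rails"); print("cam shift",C[2]-C0[2])
for n,N,yaw in(("a",(.5841,.3934),1.494),("b",(.4924,.3937),1.470),("c",(.3938,.3989),1.444)):
    c=[proj(C0,[*(np.array(N)+u(yaw)[:2]*dx+u(yaw+1.571)[:2]*dy),.034]) for dx,dy in((.03,.03),(.03,-.03),(-.16,-.03),(-.16,.03))]
    m=np.zeros(d.shape,np.uint8); cv2.fillPoly(m,[np.int32(c)],1); print(n,d[m>0].mean(),(d[m>0]>40).mean())
cv2.imwrite("pics/rails2_big.png",cv2.resize(im[0:300],None,fx=800/560,fy=800/560,interpolation=cv2.INTER_CUBIC))
E
```

```text
('clock', np.float64(43.65)) ('tool_pos', array([0.6222, 0.056 , 0.1246])) ('finger_gap', np.float64(0.022)) ('gripper_force', np.float64(80.2879)) ('wrist_force', array([-1.805 ,  1.0656,  3.1479])) ('torque', array([ 0.0566, -0.1081,  0.0204]))
('clock', np.float64(44.35)) ('tool_pos', array([0.6222, 0.0554, 0.1523])) ('finger_gap', np.float64(0.0224)) ('gripper_force', np.float64(79.5865)) ('wrist_force', array([-0.012 ,  0.0652, -2.4441]))
True
('clock', np.float64(49.75)) ('tool_pos', array([ 0.4544, -0.0265, -0.0349])) ('finger_gap', np.float64(0.0221)) ('gripper_force', np.float64(80.4491)) ('wrist_force', array([-0.6735,  0.0953,  3.5216]))
('clock', np.float64(51.2667)) ('tool_pos', array([ 0.4542, -0.0264,  0.0814])) ('finger_gap', np.float64(0.05)) ('gripper_force', np.float64(0.0)) ('wrist_force', array([-1.0059,  0.0423,  0.4519]))
cam shift [ 0.00024719 -0.00051338  0.00011264]
a 7.105063550635506 0.031160311603116032
b 8.365535595475714 0.03592814371257485
c 6.630761438460239 0.014013169002194834
```

The rails are unmoved and the spanner is down. Now rail a: pick and insert.

```bash
cat >> h.py <<'E'
PO=np.array([.6941,-.0159,0]); PY=-.070
TO=np.array([.4759,-.3498,0]); TY=-.068
G=.065      # grip point: rail x=-65 mm
PAD=np.array([.610,.119,0])
def pp(x,y=0): return PO+x*u(PY)+y*u(PY+np.pi/2)
def pick(N,yaw):
    g=np.array([*N,0])-.130*u(yaw); bot.grip(.064); go(g,yaw,.14); print("down hit",line(g,yaw,.017,.12,8))
    bot.grip(0,50); s=st(); 
    if s["finger_gap"]<.038: raise SystemExit("missed")
    line(g,yaw,.14)
def insert():
    go(pp(-.245),PY,.14); line(pp(-.245),PY,.041,.15)
    line(pp(-.140),PY,.041,.12,15); st()
    hit=line(pp(-.122),PY,.041,.04,10); s=st(); d=s["tool_pos"]-PO
    print("stop",hit,"grip in press",d@u(PY),d@u(PY+np.pi/2))
E
python3 - <<'E'
from h import *
pick((.5841,.3934),1.494); insert()
E
```

```text
down hit False
('clock', np.float64(57.1)) ('tool_pos', array([ 0.5755,  0.2642, -0.0192])) ('finger_gap', np.float64(0.0433)) ('gripper_force', np.float64(53.0023)) ('wrist_force', array([-0.2114, -0.1383,  4.2965]))
('clock', np.float64(61.0167)) ('tool_pos', array([ 0.5534, -0.006 ,  0.003 ])) ('finger_gap', np.float64(0.0439)) ('gripper_force', np.float64(52.4557)) ('wrist_force', array([-0.7179,  0.0642, -2.1426]))
('clock', np.float64(61.3917)) ('tool_pos', array([ 0.5632, -0.0064,  0.0019])) ('finger_gap', np.float64(0.0437)) ('gripper_force', np.float64(52.705)) ('wrist_force', array([0.6386, 0.1332, 2.0852]))
stop True grip in press -0.1312536156174228 0.00033690176301500764
```

```bash
python3 - <<'E'
from h import *
for k in range(2):
    hit=line(pp(-.124),PY,.0395,.03,9); s=st(); d=s["tool_pos"]-PO
    print("stop",hit,"grip in press",d@u(PY),d@u(PY+np.pi/2))
x=d@u(PY)
print(line(pp(x-.0005),PY,.034,.03,5)); st()
bot.grip(.058); bot.pause(.2)
line(pp(x),PY,.2)
im,C=shot("wrist","home"); cv2.imwrite("pics/home_big.png",cv2.resize(im[0:300],None,fx=800/560,fy=800/560,interpolation=cv2.INTER_CUBIC))
E
```

```text
('clock', np.float64(61.6167)) ('tool_pos', array([ 0.5633, -0.0064,  0.0018])) ('finger_gap', np.float64(0.0437)) ('gripper_force', np.float64(53.0937)) ('wrist_force', array([-2.2449,  0.6153,  4.6356]))
stop True grip in press -0.13116003609968016 0.0003036606214358237
('clock', np.float64(61.8333)) ('tool_pos', array([ 0.5632, -0.0064,  0.0018])) ('finger_gap', np.float64(0.0437)) ('gripper_force', np.float64(53.1082)) ('wrist_force', array([-1.9367,  0.3436,  3.5454]))
stop True grip in press -0.13126949651101685 0.00028349774393616155
True
('clock', np.float64(62.0417)) ('tool_pos', array([ 0.5636, -0.0065,  0.0018])) ('finger_gap', np.float64(0.0434)) ('gripper_force', np.float64(53.1626)) ('wrist_force', array([-0.9057,  0.2328,  3.3035]))
```

View pics/home_big.png

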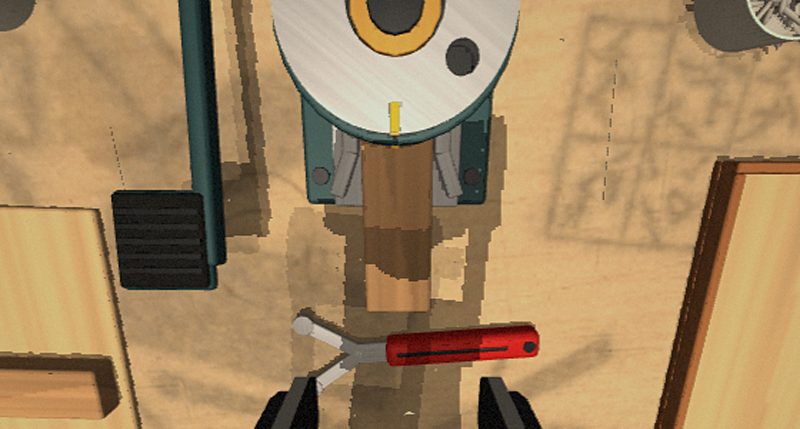

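The yellow mark meets the line, and the rail sits between the guides with its plain end at (398,312). I'll check its depth and the pad, then press.

```bash
python3 - <<'E'
from h import *
f=lambda x:(np.array(x)+.5)*.7-.5
C=load("home"); e=unproj(C,f((398,311)),.055)-PO; print("rail end in press",e@u(PY),e@u(PY+1.5708))
print("pad",sum(unproj(C,f(x),.103) for x in[(113,192),(202,190),(215,288),(122,290)])/4)
E
cat >> h.py <<'E'
def press():
    bot.grip(0); go(PAD,1.5,.16); print("touch",line(PAD,1.5,.095,.12,8)); st()
    print("stop",line(PAD,1.5,.030,.06,32)); s=st(); bot.pause(.3); st()
    line(PAD,1.5,.16,.12)
E
python3 - <<'E'
from h import *
press()
E
```

```text
rail end in press -0.15341488008359874 -0.0008235404672450528
pad [0.60823071 0.11874454 0.103     ]
touch False
('clock', np.float64(66.3083)) ('tool_pos', array([0.6103, 0.1188, 0.0579])) ('finger_gap', np.float64(-0.0001)) ('gripper_force', np.float64(1.0948)) ('wrist_force', array([-2.4499,  0.372 ,  2.7601]))
stop True
('clock', np.float64(67.2167)) ('tool_pos', array([0.6109, 0.1192, 0.0027])) ('finger_gap', np.float64(-0.0002)) ('gripper_force', np.float64(5.3752)) ('wrist_force', array([-4.6332, -0.7521,  9.9564]))
('clock', np.float64(67.5167)) ('tool_pos', array([0.6109, 0.1192, 0.0026])) ('finger_gap', np.float64(0.0)) ('gripper_force', np.float64(5.642)) ('wrist_force', array([-4.47760e+00, -4.60000e-03,  1.13012e+01]))
```

The pad reached its stop (tip at 0.040 against 0.039 nominal). Next I pull the rail out and lay it in the tray.

```bash
cat >> h.py <<'E'
def extract():
    bot.grip(.060); p=pp(-.130); go(p,PY,.16); print("hit",line(p,PY,.040,.12,8)); bot.grip(0,50); s=st()
    if s["finger_gap"]<.038: raise SystemExit("missed")
    line(p,PY,.042,.05); line(pp(-.265),PY,.044,.15); line(pp(-.265),PY,.14,.2)
def lay(x):
    y=TY+np.pi/2; g=TO+x*u(TY)-G*u(y)
    go(g,y,.14); line(g,y,.035,.2); print("floor",line(g,y,.010,.04,6)); st()
    bot.grip(.058); bot.pause(.1); line(g,y,.14,.2)
def check(N,yaw,n):
    """is the rail still as in the first rails view?"""
    go(np.array([.437,.322]),0,.25+TIP); bot.pause(.3); im,C=shot("wrist",n)
    d=cv2.absdiff(im,cv2.imread("pics/rails.png")).max(2); C0=load("rails")
    c=[proj(C0,[*(np.array(N)+u(yaw)[:2]*a+u(yaw+1.571)[:2]*b),.034]) for a,b in((.03,.03),(.03,-.03),(-.16,-.03),(-.16,.03))]
    m=np.zeros(d.shape,np.uint8); cv2.fillPoly(m,[np.int32(c)],1); r=(d[m>0]>40).mean(); print("diff",d[m>0].mean(),r)
    if r>.06: raise SystemExit("rail moved?")
E
python3 - <<'E'
from h import *
extract(); lay(.08)
check((.4924,.3937),1.470,"chk_b")
E
```

```text
hit False
('clock', np.float64(71.925)) ('tool_pos', array([ 0.5655, -0.0069,  0.0038])) ('finger_gap', np.float64(0.0436)) ('gripper_force', np.float64(52.6732)) ('wrist_force', array([-0.5026,  0.4969,  6.0935]))
floor True
('clock', np.float64(76.8833)) ('tool_pos', array([ 0.5521, -0.4209, -0.0187])) ('finger_gap', np.float64(0.0439)) ('gripper_force', np.float64(53.5878)) ('wrist_force', array([-0.4496,  0.4139,  2.4133]))
diff 8.727744510978043 0.04151696606786427
```

```bash
cat >> h.py <<'E'
def home():
    insert(); hit=line(pp(-.122),PY,.0395,.03,10); s=bot.sense(); x=(s["tool_pos"]-PO)@u(PY); print("x",x,hit)
    if not(-.136<x<-.127): raise SystemExit("not home?")
    line(pp(x-.0005),PY,.034,.03,5); bot.grip(.058); bot.pause(.2); line(pp(x),PY,.16,.2)
E
python3 - <<'E'
from h import *
pick((.4924,.3937),1.470); home(); press(); extract(); lay(0.)
check((.3938,.3989),1.444,"chk_c"); st()
E
```

```text
down hit False
('clock', np.float64(84.225)) ('tool_pos', array([ 0.4806,  0.2649, -0.0194])) ('finger_gap', np.float64(0.0438)) ('gripper_force', np.float64(52.9806)) ('wrist_force', array([ 0.1432, -1.1261,  5.2044]))
('clock', np.float64(88.0583)) ('tool_pos', array([ 0.5534, -0.006 ,  0.003 ])) ('finger_gap', np.float64(0.0436)) ('gripper_force', np.float64(52.3605)) ('wrist_force', array([-0.0544, -0.4112, -1.8312]))
('clock', np.float64(88.425)) ('tool_pos', array([ 0.5625, -0.0063,  0.0018])) ('finger_gap', np.float64(0.0436)) ('gripper_force', np.float64(52.5662)) ('wrist_force', array([0.3836, 0.8767, 0.6284]))
stop True grip in press -0.1319412168684459 0.00032554472960986437
x -0.13193664515569886 True
touch False
('clock', np.float64(92.6333)) ('tool_pos', array([0.6103, 0.1188, 0.0578])) ('finger_gap', np.float64(-0.0001)) ('gripper_force', np.float64(1.0957)) ('wrist_force', array([-1.7207, -0.7533,  2.2478]))
stop True
('clock', np.float64(93.5417)) ('tool_pos', array([0.6109, 0.1192, 0.0027])) ('finger_gap', np.float64(-0.0001)) ('gripper_force', np.float64(5.4236)) (
[... 227 characters left out ...]
.2347, -0.0473, 10.6047]))
hit False
('clock', np.float64(98.25)) ('tool_pos', array([ 0.5655, -0.0068,  0.0038])) ('finger_gap', np.float64(0.0439)) ('gripper_force', np.float64(52.7754)) ('wrist_force', array([-0.7982,  1.3205,  5.8569]))
floor True
('clock', np.float64(103.2667)) ('tool_pos', array([ 0.4722, -0.4155, -0.0186])) ('finger_gap', np.float64(0.0438)) ('gripper_force', np.float64(53.435)) ('wrist_force', array([ 0.0252, -0.7129,  1.9501]))
diff 7.833699138949856 0.021104170184028364
('clock', np.float64(107.425)) ('tool_pos', array([0.4371, 0.3218, 0.25  ])) ('finger_gap', np.float64(0.0584)) ('gripper_force', np.float64(0.0)) ('wrist_force', array([-0.1198, -0.0457,  0.5654]))
```

```bash
python3 - <<'E'
from h import *
pick((.3938,.3989),1.444); home(); press(); extract(); lay(-.08)
go(np.array([.476-.05,-.33]),0,.25+TIP+.03); bot.pause(.4); im,C=shot("wrist","final"); st()
t,_=shot("top","topf")
a=cv2.resize(im[:270],(560,270)); b=t[120:330,200:460]
b=cv2.resize(b,(560,452))
o=np.vstack([cv2.resize(im[0:250,60:560],(660,330)),cv2.resize(t[150:300,220:460],(430,269))[:, :][:, :430] if 0 else cv2.copyMakeBorder(cv2.resize(t[150:300,220:460],(430,269)),0,0,0,230,cv2.BORDER_CONSTANT)])
cv2.imwrite("pics/final_big.png",o)
E
```

```text
down hit False
('clock', np.float64(110.4667)) ('tool_pos', array([ 0.3785,  0.2705, -0.0195])) ('finger_gap', np.float64(0.0438)) ('gripper_force', np.float64(51.9059)) ('wrist_force', array([-0.421 , -0.7457,  4.8315]))
('clock', np.float64(114.3417)) ('tool_pos', array([ 0.5534, -0.006 ,  0.003 ])) ('finger_gap', np.float64(0.0437)) ('gripper_force', np.float64(51.2852)) ('wrist_force', array([ 0.0668, -0.4563, -0.897 ]))
('clock', np.float64(114.7083)) ('tool_pos', array([ 0.5623, -0.0063,  0.0018])) ('finger_gap', np.float64(0.0435)) ('gripper_force', np.float64(51.5941)) ('wrist_force', array([0.4543, 0.4602, 0.4563]))
stop True grip in press -0.13215494119392399 0.0003771181266689679
x -0.132166459637528 True
touch False
('clock', np.float64(118.925)) ('tool_pos', array([0.6103, 0.1188, 0.0579])) ('finger_gap', np.float64(0.0002)) ('gripper_force', np.float64(1.0956)) ('wrist_force', array([-0.4312, -0.7262,  2.2457]))
stop True
('clock', np.float64(119.8333)) ('tool_pos', array([0.6109, 0.1192, 0.0027])) ('finger_gap', np.float64(-0.0003)) ('gripper_force', np.float64(5.3693)
[... 192 characters left out ...]
t64(5.6364)) ('wrist_force', array([-3.3408, -1.1924, 10.1868]))
hit False
('clock', np.float64(124.5417)) ('tool_pos', array([ 0.5655, -0.0068,  0.0038])) ('finger_gap', np.float64(0.0437)) ('gripper_force', np.float64(52.7829)) ('wrist_force', array([-1.794 , -0.2644,  6.3632]))
floor True
('clock', np.float64(129.6333)) ('tool_pos', array([ 0.3923, -0.4102, -0.0187])) ('finger_gap', np.float64(0.0437)) ('gripper_force', np.float64(53.481)) ('wrist_force', array([ 0.4771, -0.6975,  1.7633]))
('clock', np.float64(132.6917)) ('tool_pos', array([ 0.426 , -0.33  ,  0.2799])) ('finger_gap', np.float64(0.058)) ('gripper_force', np.float64(0.0)) ('wrist_force', array([-0.6465, -1.1632,  0.0029]))
```

View pics/final_big.png

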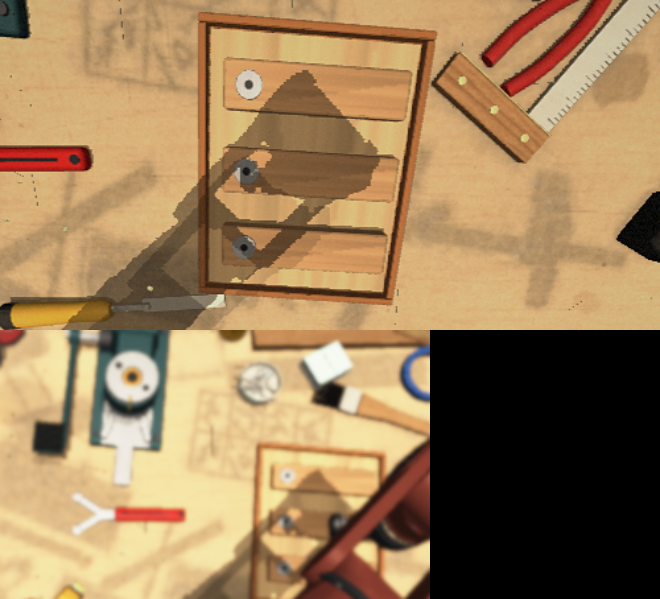

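The final view shows three rails flat in the tray with nuts up at (249,85), (246,171) and (243,247), and the spanner flat on the bench well in front of the press. The treadle is up and the tub and bottle are in place, so I'm handing in.

```bash
python3 -c "
from plant import bot
print(bot.finish_job())"
```

```text
the job is handed in; nothing more can be done
None
```

I handed the job in at about 133 s: the ring was turned to its stop, the spanner is flat on the bench, and all three rails were pressed at the treadle stop and lie nut up in the tray. How far each nut went in is inferred from the treadle stop, not measured, and no pass/fail verdict came back.

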